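# Load the counting-slide carrier under the sprung clip of a digital microscope

### The arm

A 6-joint arm with a two-finger parallel gripper is mounted at the origin on the work surface. World frame = base frame: x ahead of the robot, y to its left, z up, the work surface at z = 0. Lengths are in mm, angles in rad, forces in N, time in s.
With the tool pointing down it reaches from about 300 to 825 mm from the base axis. Payload 5.4 kg.
Tool frame: the origin (TCP) lies on the centre line of the jaws, within the pads' length; the fingertips stand ctrl.tcp_to_tips ahead of it and the grasp point (between the pads) lies 2 mm behind it (ctrl.tcp_to_tips is the distance from the TCP to the fingertips, in mm); z points along the fingers, y is the direction in which the jaws open and shut (so a half turn about z gives the same grasp; the last joint's range is limited). The gripper opens to 92 mm and grips with 3 to 60 N. Pads are 20 mm wide; open, the fingers measure 128 mm over their backs; the gripper's body (75 mm by 189 mm) begins 69 mm behind the grasp point.
Start: joints at [-1.347, 0.158, 1.597, -0, 1.386, -0.21], TCP at [241.66, -521.734, 231.601] pointing down, gripper open.
Joint ranges: [-2.91, 2.91], [-0.94, 2.29], [0.18, 2.7], [-1.29, 4.43], [0.17, 2.64], [-3, 3]. Speed limits (rad/s): [2.57, 2.57, 3.14, 3.14, 3.14, 3.14].

### API

Orientations are given as a unit quaternion [x, y, z, w].
In Python, from cell import ctrl, cams, finder gives the robot as it stands.
- The arm moves only by the tool jog_arm, never from a script. Its argument "plan" is a list of rows, each a list of 3 entries, a list of its own where there are three numbers: the gripper's target within -1 to 1 (fully open at 1, half-way at 0, shut at -1), then the shift along the tool's x, y, z in m, then the turn, a rotation vector about the tool's x, y, z in degrees. In form: [[jaw, [dx, dy, dz], [wx, wy, wz]], ...]. A call has 1 to 8 rows; each row shifts and turns the pose as measured when the row begins, along the tool's axes as they then stand; what a row does not reach is not made up. A row lasts 1/10 s, in which the tool goes at most 50 mm and 8.59 degrees, less where a joint would pass 70% of its speed; a pose out of reach is approached as far as the arm can. A call with a gripper value outside its range is refused whole. The fingers move at their own pace and stop on an object; "newtons" is the grip in N (left out, the last holds). Time passes only in rows, so rows that do not move let the fingers close. It gives the time, the measured TCP pose, the force and the opening at its end, in the units of the state.
- ctrl.get_obs(): the state, without advancing time (a new reading comes with each control period).
- cams.camera(name): name is "scene" or "top"; returns a dict with "pixels" (400x640x3 uint8, blue, green, red), "z_map" (400x640 float32, mm along the optical axis (not along the pixel's ray), 0 where there is no reading), "fx", "fy", "cx", "cy" (pixels), "R" (3x3) and "t" (3): a world point X has camera coordinates R X + t. Camera axes: x right, y down, z forward; pixel columns grow to the right and rows downward; lengths in mm; the calibration is good to about 2 mm. A picture is of the moment at which its call begins.
- ctrl.job_done(): hands the job in, once; it reports no verdict.
Trained networks look in the newest picture that a camera, given by its name, has taken for a name from the list of things; names that differ only in an ending like _2 or _b are one class to them, and where a whole thing is asked for, a point or a joint stands for the part that bears it (a point fixed in the world has none). Each returns a list of dicts, best first, with "conf" (0 to 1); they miss things now and then, are a little off and sometimes report something else, mostly with a low value. They report only what shows in the picture. A call takes as long as a camera call. They do not tell look-alikes from the thing itself.
- finder.spot_in(camera, label): "extent" ([centre column, centre row, width, height] in pixels, round what is visible of it).
- finder.outline_of(camera, label): "region" (400x640 bool, what is visible of it) and "extent" ([centre column, centre row, width, height] in pixels, round what is visible of it).
The state is a dict: "time_s": time; "joints": joint angles; "joint_vel": joint speeds; "joint_efforts": joint torques, N m; "position": TCP position; "orientation": TCP orientation; "contact_force": force on the tool from outside, world axes, zero at the start; "ft_torque": the same for the moment, N m; "opening": finger opening in mm.
Only numpy, scipy, OpenCV 4.12 (cv2) and the standard library are available. Lean on these libraries where they do the work, as an engineer would, in place of code of your own. Each camera call takes 0.05 s, during which the arm holds its last target. There are 200 camera calls.

### The job

Put the carrier with the flat square gridded glass on the microscope: swing the lever back to raise the sprung clip, set the carrier's keyhole over the headed stud, push it straight back under the raised clip until it is fully home behind the stud's head, then swing the lever all the way forward again so that the clip holds it down. Do not bump the optics above the stage, and leave the other carrier, the petri dishes, the dropper bottle and the beaker where they are.

Things in the scene. Friction and masses are not known exactly. Their poses are not given: they have to be found in the camera images.
- microscope: Digital zoom microscope, fixed to the bench, its front (the end with the stud) turned to the robot's right. Base plate 24 mm thick: its flat top is the stage. Origin on the bench under the stage, x to its rear, y to its left, z up. Base spans x -100 to 210, y -105 to 105 mm; 32 mm pole at x 172. A carrier fully home has its origin at x 0, y 0, z 24 mm and its axes parallel to these.
- optics: Lens tube, ring light, camera and carrying arm, fixed above the stage; same origin and axes as microscope. Over the ring light a 48 mm tube and a camera go up to z 306 mm at x 29, y 0; a 28 mm wide arm at z 224 to 250 mm joins them to a 52 mm wide focus block on the pole (its top at z 304 mm), with a knob on its right (-y).
- stud (a point): Point at the foot of the headed stud, on the stage surface (24 mm above the bench), on the stud's axis. Shank 7 mm thick; head 14 mm wide, its underside 7.5 mm and its top 11.7 mm above the stage.
- clip (a joint): Angle (rad) of the sprung steel clip arm, hinged at x 128, z 56 mm of the microscope, toe to the front: 0 = toe 1.5 mm above the bare stage, about 0.055 = resting on a carrier, about 0.16 = raised by the lever (toe 11 mm up). The spring presses with 7 N at the toe. The toe is straight-sided: a plate pushed against the lowered clip is blocked.
- clip_toe (a point): Centre of the underside of the clip's 11 mm round rubber toe (x 65, y 0 of the microscope when down).
- lift_lever (a joint): Angle (rad) of the clip's lift lever, 0 to 1.48. 0 = leaning 40 degrees forward (to the stud end), clip down; 1.48 = leaning 45 degrees back, clip raised. It turns an eccentric under the clip and takes up to about 5 N at the knob. Past dead centre, at 1.26, it stays back by itself; let go short of that, it creeps or springs forward. Starts at 0 to 0.2.
- lever_knob (a point): Centre of the lever's 18 mm black ball, 60 mm from the shaft's axis on an 8 mm steel stick. It moves in a plane parallel to the microscope's x-z plane, at y +95 mm. Both fingers closed can push the stick from the front or from behind.
- carrier: Carrier to load: loose aluminium plate 150 x 64 x 5 mm, flat on the bench, 0.13 to 0.23 kg. Origin under its centre, x along its length to the glass end, which goes in first, z up. Flat square glass with a grid, 38 mm, flush in the plate at x 29; grip fin at x -9; keyhole near the other end; the clip's toe bears on the bar at x 48 to 75 mm.
- carrier_fin (a point): On the grip fin of the carrier, centre of the fin, 34 mm above the plate's underside. The fin is 26 mm long (x), 12 mm thick (y) and stands from 5 to 45 mm above the underside; pinch it across its thickness.
- carrier_keyhole (a point): Centre of the carrier's round keyhole opening (20 mm wide) at the underside, x -37 mm of the carrier. An 11 mm wide slot runs from it towards the carrier's -x end.
- carrier_slot_end (a point): Where the stud's axis stands in the slot when the carrier is fully home: x -58 mm of the carrier, at the underside. The slot's end then touches the stud's shank; the slide from the keyhole is 21 mm.
- spare: The other carrier, to be left alone: same plate, fin and keyhole, but with a round glass dish, 42 mm wide, standing 9 mm proud of the plate instead of the flat square glass. Same axes.
- dishes: Stack of three 62 mm petri dishes, 41 mm high; bystander. Origin under its centre.
- dropper: Amber dropper bottle, 32 mm wide, 70 mm high; bystander. Origin under its centre.
- beaker: Small glass beaker, 56 mm wide, 75 mm high; bystander. Origin under its centre.
- ring_light (a point): Centre of the underside of the 66 mm wide black ring light, 130 mm above the stage (x 29, y 0, z 154 mm of the microscope). With the carrier home its grip fin is only 38 mm in front of this axis, so a gripper must lean to the microscope's front, tilted about 30 to 40 degrees, fingers pointing down and rearward.
- lever_shaft (a point): On the axis of the lever's shaft, in the plane of the lever's stick: x 98, y 95, z 43 mm of the microscope. The shaft runs along the microscope's y towards the clip, through a bearing block 22 x 12 x 27 mm at y 62.
Things that resemble listed ones, but are neither listed nor needed, are in the scene too. Leave any pink look-alike of the carrier alone.

How it is judged (in metres and radians):
On the way, in this order (a step that is already met when the one before it is completed fails the run):
1. the clip is raised by its lever (value of joint clip above 0.12 rad and value of joint lift_lever above 1.3 rad), for 0.2 s.
2. the carrier is home behind the stud's head, flat on the stage, while the lever holds the clip raised above it (horizontal distance between carrier_slot_end and stud below 0.005 m and z of carrier_slot_end in the frame of microscope below 0.029 m and angle between carrier's own z axis and vertical below 0.08 rad and value of joint clip above 0.12 rad), for 0.2 s.
At the end, for the whole second after the job is handed in: Square-glass carrier flat on the stage (3 mm, 0.05 rad), slot end within 5 mm of the stud's axis, length within 0.12 rad of the microscope's x axis; lever forward (below 0.35 rad), clip toe resting on the plate (clip 0.03 to 0.085 rad); at rest (horizontal distance between carrier_slot_end and stud below 0.005 m and z of carrier_slot_end in the frame of microscope below 0.027 m and angle between carrier's own z axis and vertical below 0.05 rad and angle between the x axis of carrier and the x axis of microscope, either way round below 0.12 rad and value of joint clip between 0.03 and 0.085 rad and value of joint lift_lever below 0.35 rad and linear speed of carrier below 0.01 m/s); the robot touches nothing.
It fails at once if the optics are struck (contact force between any of the arm, the fingers, carrier and optics above 6 N).
It fails at once if the other carrier or a bystander is moved more than 30 mm (distance of any of spare, dishes, dropper, beaker from where it was at the start of the episode above 0.03 m).
It also fails if it takes over 72 s, if anything falls off the work surface, if the arm or the gripper's body presses on something with over 40 N, if the wrist force passes 120 N, or if a joint passes its speed limit or range.

## Working session

There is one attempt and no reset: what is moved stays moved. The work goes in short steps, Python scripts to look and compute and a tool call to move; the robot and the scene stay as the last step left them, time stands still between calls to the robot, and variables do not carry over. Pictures are saved under pics/ and viewed, about 8 in all and at most 12, crops included, and the job is handed in when it is done.

Besides the shell and the picture viewer there is one more tool, called after "Call:" by a JSON object that holds its "api" and its "payload", one argument or row to a line. jog_arm: Moves the arm, as the interface text tells. Its arguments: {"type":"object","properties":{"plan":{"type":"array"},"newtons":{"type":"number"}},"required":["plan"]}

```bash
ls; mkdir -p pics; cat > h.py <<'E'
import numpy as np,cv2
from cell import ctrl,cams,finder
from scipy.spatial.transform import Rotation as Ro
def unproj(c,u,v,z=None):
    z=c["z_map"][int(v),int(u)] if z is None else z
    p=np.array([(u-c["cx"])/c["fx"]*z,(v-c["cy"])/c["fy"]*z,z])
    return np.array(c["R"]).T@(p-np.array(c["t"]))
def onplane(c,u,v,h):
    R=np.array(c["R"]);t=np.array(c["t"]);o=-R.T@t
    d=R.T@np.array([(u-c["cx"])/c["fx"],(v-c["cy"])/c["fy"],1]);return o+d*(h-o[2])/d[2]
def proj(c,X):
    p=np.array(c["R"])@X+np.array(c["t"]);return np.array([c["fx"]*p[0]/p[2]+c["cx"],c["fy"]*p[1]/p[2]+c["cy"]])
def cloud(c):
    z=c["z_map"];v,u=np.mgrid[:400,:640]
    p=np.stack([(u-c["cx"])/c["fx"]*z,(v-c["cy"])/c["fy"]*z,z],-1)
    P=(p-np.array(c["t"]))@np.array(c["R"]);P[z<=0]=np.nan;return P
E
python3 - <<'E'
from h import *
print(ctrl.get_obs(),ctrl.tcp_to_tips)
for n in("scene","top"):
    c=cams.camera(n);cv2.imwrite(f"pics/{n}0.png",c["pixels"])
    print(n,-np.array(c["R"]).T@c["t"],c["fx"])
    for l in("microscope","optics","stud","carrier","carrier_fin","carrier_keyhole","spare","lever_knob","clip_toe","lever_shaft","ring_light","dishes","dropper","beaker"):
        r=finder.spot_in(n,l)
        print(l,[(np.round(a["extent"]).tolist(),round(a["conf"],2)) for a in r[:3]])
E
```

```text
pics
{'time_s': 0.0, 'joints': array([-1.34710061e+00,  1.59035768e-01,  1.59823325e+00, -3.71395435e-06,
        1.38618834e+00, -2.10113734e-01]), 'joint_vel': array([0.00069742, 0.00050349, 0.00103208, 0.00142441, 0.00167893,
       0.00124051]), 'joint_efforts': array([ 2.69305310e-03, -3.85572839e+01, -3.22106409e+01,  7.03094364e-02,
        3.77968512e-02, -1.20835325e-04]), 'position': array([ 241.52766969, -521.15793304,  230.62584633]), 'orientation': array([ 9.76567756e-01,  2.15208151e-01, -8.15660700e-06, -9.32318051e-04]), 'contact_force': array([ 0.376242  , -0.07188219,  0.28693494]), 'ft_torque': array([ 0.02086343, -0.04623841,  0.00031349]), 'opening': 91.8112682911179} 17.0
scene [1062.96232117 -699.74205377  832.38749292] 388.9429626308318
microscope [([396.0, 148.0, 117.0, 145.0], 0.61), ([393.0, 263.0, 21.0, 27.0], 0.33)]
optics [([418.0, 122.0, 64.0, 60.0], 0.89), ([316.0, 263.0, 59.0, 44.0], 0.34)]
stud [([394.0, 152.0, 119.0, 140.0], 0.73)]
carrier [([134.0, 282.0, 53.0, 45.0], 0.75), ([214.0, 211.0, 51.0, 29.0], 0.68), ([314.0, 262.0, 61.0, 40.0], 0.58)]
ca
[... 1137 characters left out ...]
, 32.0], 0.57)]
carrier_fin [([374.0, 297.0, 56.0, 39.0], 0.87), ([472.0, 270.0, 27.0, 54.0], 0.84), ([344.0, 182.0, 50.0, 31.0], 0.7)]
carrier_keyhole [([343.0, 182.0, 52.0, 32.0], 0.9), ([373.0, 296.0, 55.0, 38.0], 0.83), ([472.0, 272.0, 27.0, 51.0], 0.75)]
spare [([328.0, 244.0, 54.0, 27.0], 0.91)]
lever_knob [([191.0, 217.0, 11.0, 30.0], 0.59)]
clip_toe []
lever_shaft [([187.0, 200.0, 143.0, 73.0], 0.85)]
ring_light [([169.0, 187.0, 91.0, 33.0], 0.64)]
dishes [([297.0, 129.0, 20.0, 23.0], 0.57), ([190.0, 215.0, 15.0, 30.0], 0.57)]
dropper [([388.0, 205.0, 12.0, 18.0], 0.44)]
beaker [([395.0, 161.0, 21.0, 21.0], 0.93), ([190.0, 217.0, 13.0, 32.0], 0.4), ([298.0, 130.0, 22.0, 24.0], 0.28)]
```

```bash
python3 - <<'E'
import cv2
a=cv2.imread("pics/top0.png");b=cv2.imread("pics/scene0.png")
cv2.imwrite("pics/t1.png",cv2.resize(a[100:340,90:510],(800,457),interpolation=3))
cv2.imwrite("pics/s1.png",cv2.resize(b[60:340,90:480],(800,574),interpolation=3))
E
```

```text
(no output)
```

View pics/t1.png

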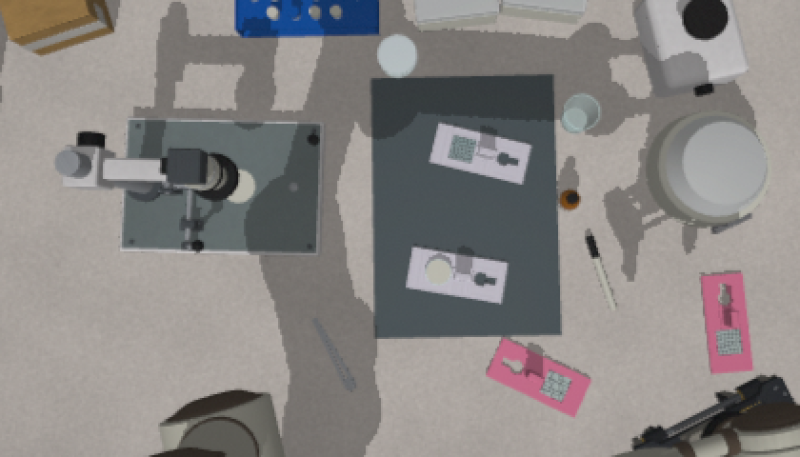

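View pics/s1.png

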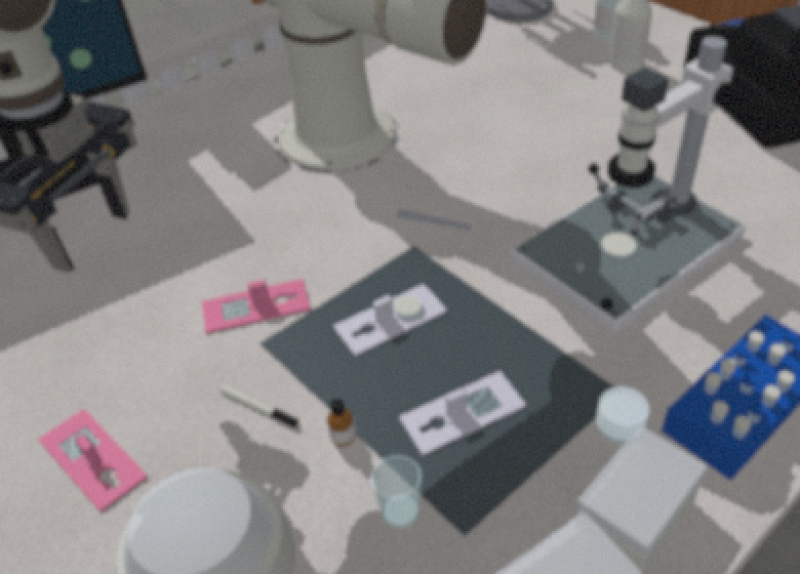

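The white plate with the grid at top px (343,182) fits the task. The white plate at (328,244) has a round dish, so it is the spare. Those at (372,298) and (472,271) are pink look-alikes. I'll confirm this with a crop and measure.

```bash
python3 - <<'E'
from h import *
c=cams.camera("top");P=cloud(c);im=c["pixels"].astype(int)
np.set_printoptions(precision=1,suppress=True)
# stage: points at z~24 near microscope
z=P[...,2];v,u=np.mgrid[:400,:640]
m=((abs(z-24)<7)&(u>130)&(u<290)&(v>140)&(v<260)).astype(np.uint8)
m=cv2.morphologyEx(m,cv2.MORPH_OPEN,np.ones((3,3)))
n,l,s,_=cv2.connectedComponentsWithStats(m);k=1+s[1:,4].argmax();print(s[k], np.nanmedian(z[l==k]))
pts=P[l==k][:,:2].astype(np.float32);print("stage rect",cv2.minAreaRect(pts))
# white carrier
for name,(uu,vv) in dict(car=(343,182),spare=(328,244)).items():
    w=(im.min(-1)>130)&(abs(u-uu)<45)&(abs(v-vv)<35)
    r=P[w&(z<12)&(z>-5)]
    lum=im.sum(-1)
    q=np.array([onplane(c,a,b,5)[:2] for a,b in zip(u[w],v[w])],np.float32)
    print(name,w.sum(),np.nanmedian(z[w]),cv2.minAreaRect(q))
    f=(z>35)&(z<60)&(abs(u-uu)<32)&(abs(v-vv)<20);print(f.sum(),P[f].mean(0) if f.any() else None)
cl=cv2.resize(c["pixels"][155:215,300:400],(600,360),interpolation=3)
cl2=cv2.resize(c["pixels"][150:245,120:260],(590,400),interpolation=3)
s=cams.camera("scene");print(s["R"])
cv2.imwrite("pics/crop.png",np.vstack([cv2.resize(cl,(590,350))[:200+150],cl2[:240+10]]))
cv2.imwrite("pics/car.png",cl)
cv2.imwrite("pics/mic.png",np.vstack([cv2.resize(c["pixels"][150:240,130:260],(650,300),interpolation=3)[:,:],cv2.resize(s["pixels"][120:220,330:460],(390,300),interpolation=3)[:, :].copy() if 0 else cv2.copyMakeBorder(cv2.resize(s["pixels"][130:220,335:455],(400,300),interpolation=3),0,0,0,250,0)]))
E
```

```text
[ 155  162  105   73 4591] 25.85713103749787
stage rect ((569.6385498046875, 128.40975952148438), (311.41107177734375, 209.89193725585938), 87.20610046386719)
car 1048 6.2312455814768 ((602.3046875, -301.94122314453125), (215.37571716308594, 189.8008270263672), 88.1187973022461)
40 [ 610.8 -282.1   45.2]
spare 1264 6.2988001402778435 ((425.41680908203125, -228.3433074951172), (260.19293212890625, 200.818603515625), 88.888916015625)
37 [ 422.5 -242.    45.5]
[[ 0.7  0.7 -0. ]
 [ 0.5 -0.5 -0.7]
 [-0.5  0.5 -0.7]]
```

View pics/car.png

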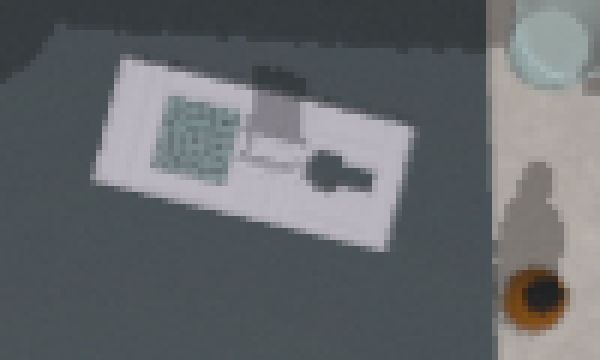

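View pics/mic.png

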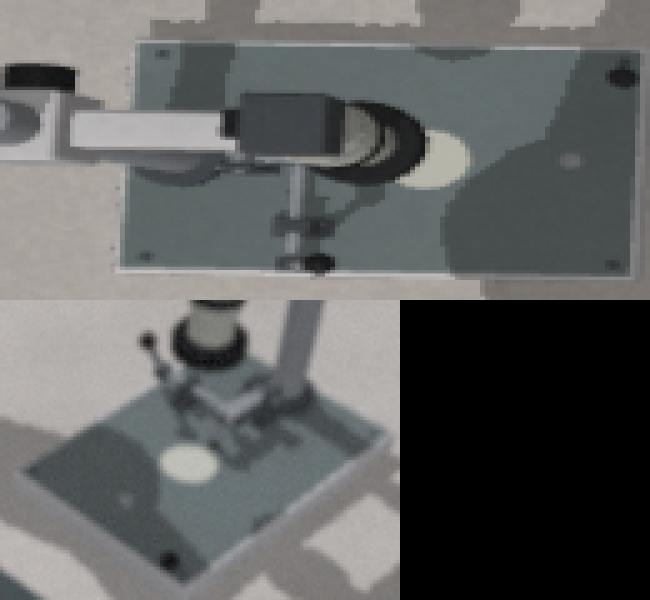

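Confirmed: the grid carrier in the crop has its square glass to the left (+y) and its keyhole to the right. The microscope's stud is at top px (244,198), and the knob is at (193,229), leaning forward. Next I'll refine both poses by edge fitting in both cameras.

```bash
cat >> h.py <<'E'
from scipy.optimize import minimize
from scipy.ndimage import map_coordinates
def pj(c,X):
    p=X@np.array(c["R"]).T+np.array(c["t"]);return c["fx"]*p[:,0]/p[:,2]+c["cx"],c["fy"]*p[:,1]/p[:,2]+c["cy"]
def rectfit(views,feat,x0,L,W,off,h,d=3.,sides="fblr",span=.45):
    """x0=[x,y,yaw(rad)] origin; rect centre at off along own x; maximises inner-outer feature contrast."""
    F=[cv2.GaussianBlur(feat(c["pixels"].astype(np.float32)),(0,0),.7) for c in views]
    s=np.linspace(-span,span,60);o=np.ones(60)
    def pts(e):
        D={'f':np.c_[o*(-L/2-e),s*W],'b':np.c_[o*(L/2+e),s*W],'l':np.c_[s*L,o*(W/2+e)],'r':np.c_[s*L,o*(-W/2-e)]}
        return np.vstack([D[k] for k in sides])+[off,0]
    A,B=pts(-d),pts(d)
    def val(p,Q,c,f):
        cs,sn=np.cos(p[2]),np.sin(p[2]);X=np.c_[p[0]+cs*Q[:,0]-sn*Q[:,1],p[1]+sn*Q[:,0]+cs*Q[:,1],np.full(len(Q),h)]
        u,v=pj(c,X);return map_coordinates(f,[v,u],order=1,mode='nearest')
    def cost(q):
        p=[q[0],q[1],q[2]/50]
        return -sum((val(p,A,c,f)-val(p,B,c,f)).mean()/f.std() for c,f in zip(views,F))
    r=minimize(cost,[x0[0],x0[1],x0[2]*50],method="Nelder-Mead",options=dict(initial_simplex=np.array([x0[0],x0[1],x0[2]*50])+np.array([[0,0,0],[8,0,0],[0,8,0],[0,0,6]])))
    return np.array([r.x[0],r.x[1],r.x[2]/50]),r.fun
bright=lambda i:i.sum(-1)
green=lambda i:(i[...,0]-i[...,2])/(i.sum(-1)+1)*300
def m2w(m,X):
    c,s=np.cos(m[2]),np.sin(m[2]);X=np.asarray(X,float);return np.array([m[0]+c*X[0]-s*X[1],m[1]+s*X[0]+c*X[1],X[2]])
E
python3 - <<'E'
from h import *
np.set_printoptions(precision=2,suppress=True)
t=cams.camera("top");s=cams.camera("scene")
for V in([t],[s],[t,s]):
    print("car",rectfit(V,bright,[605,-290,1.36],150,64,0,5))
for V in([t],[s],[t,s]):
    print("mic",rectfit(V,green,[570,73,1.53],310,210,55,24,d=4,sides="fblr" if len(V)==1 and V[0] is t else "flr"))
m,_=rectfit([t],green,[570,73,1.53],310,210,55,24,d=4)
for c in(t,s):
    X=m2w(m,[-58,0,35.7]);u,v=proj(c,X);print("stud pred px",u,v,"keyhole..")
    g=c["pixels"].astype(float).sum(-1);a,b=int(round(u)),int(round(v));w=g[b-4:b+5,a-4:a+5];print(w.astype(int))
# knob in depth: dark, near lever
P=cloud(t);z=P[...,2]
k=(z>60)&(z<125)&(np.mgrid[:400,:640][1]>180)&(np.mgrid[:400,:640][1]<205)&(np.mgrid[:400,:640][0]>215)&(np.mgrid[:400,:640][0]<238)
print("knob",k.sum(),P[k].mean(0),P[k][:,2].max())
mc=m;d=P[k].mean(0)-[mc[0],mc[1],0];cs,sn=np.cos(m[2]),np.sin(m[2]);print("in mic",cs*d[0]+sn*d[1],-sn*d[0]+cs*d[1],d[2])
E
```

```text
car (array([ 614.39, -274.62,    1.31]), np.float64(-1.7855315208435059))
car (array([ 614.7 , -275.97,    1.31]), np.float64(-1.372885823249817))
car (array([ 614.4 , -275.13,    1.31]), np.float64(-3.133502960205078))
mic (array([565.83,  70.4 ,   1.52]), np.float64(-0.2592197358608246))
mic (array([575.2 ,  79.31,   1.52]), np.float64(-0.19908761978149414))
mic (array([567.78,  78.13,   1.51]), np.float64(-0.42898496985435486))
stud pred px 244.43721169202877 198.28498826978267 keyhole..
[[224 227 226 224 223 222 219 221 225]
 [227 226 226 234 236 231 225 226 224]
 [227 231 251 283 280 266 234 222 225]
 [223 238 275 294 299 295 248 226 225]
 [226 246 281 304 312 309 256 227 223]
 [230 236 268 291 304 296 246 222 226]
 [231 228 234 263 264 245 233 229 227]
 [226 228 227 229 231 228 229 228 232]
 [228 228 232 229 227 231 234 230 226]]
stud pred px 371.88214911501314 188.86001211546412 keyhole..
[[241 227 229 229 226 231 234 240 234]
 [227 231 243 228 234 240 234 239 229]
 [236 234 238 250 247 259 240 231 222]
 [236 232 255 280 279 280 269 248 245]
 [234 238 265 284 308 294 296 248 226]
 [232 232 249 282 302 300 283 268 237]
 [239 240 250 272 294 293 265 239 235]
 [236 235 229 251 264 274 242 245 231]
 [219 226 236 231 244 239 244 230 226]]
knob 40 [475.32 146.8   97.34] 106.62535499562544
in mic 72.01607179517845 94.03383250211054 97.33593039147976
```

```bash
cat >> h.py <<'E'
def go(pos,R=None):
    """print tool-frame shift(m)/rotvec(deg) from the present pose to the target; R=target tool axes matrix"""
    o=ctrl.get_obs();C=Ro.from_quat(o["orientation"]);np.set_printoptions(precision=4,suppress=True)
    print("t",round(o["time_s"],1),"pos",o["position"],"F",o["contact_force"],"open",o["opening"],"j",o["joints"])
    d=np.asarray(pos,float)-o["position"];print("d world",d,"tool m before turn",C.inv().apply(d)/1000,end=" ")
    if R is not None:
        T=Ro.from_matrix(R);print("after turn",T.inv().apply(d)/1000,"turn deg",np.degrees((C.inv()*T).as_rotvec()))
def toolR(yaw_y,tilt=0,lean=None):
    """tool y horizontal at yaw_y (deg); pointing down, then tilted by tilt deg about tool y"""
    a=np.radians(yaw_y);y=np.array([np.cos(a),np.sin(a),0]);z=np.array([0,0,-1.]);x=np.cross(y,z)
    return np.c_[x,y,z]@Ro.from_euler("y",tilt,degrees=True).as_matrix()
E
python3 - <<'E'
from h import *
t=cams.camera("top");s=cams.camera("scene")
uv=[]
for c,(u,v) in((t,(244,198)),(s,(372,189))):
    g=c["pixels"].astype(float).sum(-1)[v-4:v+5,u-4:u+5];w=np.clip(g-242,0,None);a,b=np.mgrid[-4:5,-4:5]
    uv.append((u+(w*b).sum()/w.sum(),v+(w*a).sum()/w.sum()))
print(uv)
from scipy.optimize import least_squares
r=least_squares(lambda X:np.r_[proj(t,X)-uv[0],proj(s,X)-uv[1]],[566,12,35]);print(r.x,r.fun)
r2=least_squares(lambda X:np.r_[proj(t,np.r_[X,33.])-uv[0],proj(s,np.r_[X,33.])-uv[1]],[566,12]);print("stud",r2.x,r2.fun)
# yaw via multi features
for f in(green,bright,lambda i:-i[...,2]):
    for d in(3,6): print(rectfit([t],f,[566,71,1.52],310,210,55,24,d=d),)
m=[r2.x[0]+58*np.cos(1.52),r2.x[1]+58*np.sin(1.52),1.52];print("m",m)
go(m2w(m,[15,95,230]),toolR(-93))
E
```

```text
[(np.float64(243.73626373626374), np.float64(197.83028083028083)), (np.float64(372.4879518072289), np.float64(189.67871485943775))]
[564.49795215  14.86728016  31.78173991] [ 0.11115449  0.10888138  0.15710034 -0.02090843]
stud [564.68017444  14.41411557] [ 0.19298115  0.00655383  0.14420338 -0.21568393]
(array([566.00414693,  70.23923215,   1.52509873]), np.float64(-0.20505763590335846))
(array([566.93706238,  73.05201731,   1.52357377]), np.float64(-0.3567653000354767))
(array([566.68547188,  73.93145336,   1.52561019]), np.float64(0.025317134335637093))
(array([537.50731971,  88.68045941,   1.74531971]), np.float64(-0.017032532021403313))
(array([572.67575915,  67.99417917,   1.52559096]), np.float64(-0.5807810425758362))
(array([575.59997442,  73.2262467 ,   1.52696508]), np.float64(-0.8132810592651367))
m [np.float64(567.625094562475), np.float64(72.33930391563254), 1.52]
t 1.8 pos [ 241.6614 -521.7316  231.5947] F [-0.3884 -0.2306 -0.6297] open 92.14601704471178 j [-1.3471  0.1584  1.597   0.      1.3862 -0.2101]
d world [231.8479 613.8751  -1.5947] tool m before turn [ 0.4684 -0.4596  0.0016] after turn [ 0.1994 -0.6252  0.0016] turn deg [-0.     -0.0004 27.8557]
```

Call:
{"api": "jog_arm", "payload": {
  "plan": [
    [-1,[0,0,0],[0,0,7]],
    [-1,[0,0,0],[0,0,7]],
    [-1,[0,0,0],[0,0,7]],
    [-1,[0,0,0],[0,0,6.9]],
    [-1,[0.014,-0.044,0],[0,0,0]],
    [-1,[0.014,-0.044,0],[0,0,0]],
    [-1,[0.014,-0.044,0],[0,0,0]],
    [-1,[0.014,-0.044,0],[0,0,0]]
  ],
  "newtons": 20
}}

```text
time_s: 2.6
position: [310.1, -349.8, 230.6]
orientation: [0.999, -0.041, -0.0, 0.0]
contact_force: [0.5, 0.3, -0.1]
opening: 30.1
```

Call:
{"api": "jog_arm", "payload": {
  "plan": [
    [-1,[0.014,-0.044,0],[0,0,0]],
    [-1,[0.014,-0.044,0],[0,0,0]],
    [-1,[0.014,-0.044,0],[0,0,0]],
    [-1,[0.014,-0.044,0],[0,0,0]],
    [-1,[0.014,-0.044,0],[0,0,0]],
    [-1,[0.014,-0.044,0],[0,0,0]],
    [-1,[0.014,-0.044,0],[0,0,0]],
    [-1,[0.014,-0.044,0],[0,0,0]]
  ]
}}

```text
time_s: 3.4
position: [454.8, 5.9, 232.2]
orientation: [0.999, -0.043, 0.004, 0.002]
contact_force: [0.6, -0.4, 0.4]
opening: 0.5
```

```bash
echo 'm=[567.4,72.3,1.524]' >> h.py; python3 - <<'E'
from h import *
go(m2w(m,[15,95,92]),toolR(-93))
E
```

```text
t 3.4 pos [454.82     5.8508 232.1983] F [ 0.5871 -0.3988  0.3855] open 0.5099807315183315 j [-0.2517 -0.1702  1.923  -0.0031  1.3807  1.4058]
d world [  18.3856   85.8768 -140.1983] tool m before turn [ 0.0099 -0.0878  0.1399] after turn [ 0.0139 -0.0867  0.1402] turn deg [ 0.2586 -0.4282 -1.9368]
```

Call:
{"api": "jog_arm", "payload": {
  "plan": [
    [-1,[0.007,-0.044,0],[0,0,-1.9]],
    [-1,[0.006,-0.043,0],[0,0,0]],
    [-1,[0,0,0.045],[0,0,0]],
    [-1,[0,0,0.045],[0,0,0]],
    [-1,[0,0,0.03],[0,0,0]],
    [-1,[0,0,0.02],[0,0,0]],
    [-1,[0,0,0],[0,0,0]]
  ]
}}

```text
time_s: 4.1
position: [478.9, 102.6, 90.5]
orientation: [1.0, -0.02, 0.008, 0.002]
contact_force: [-0.2, 0.8, -0.2]
opening: 0.4
```

```bash
python3 - <<'E'
from h import *
go(m2w(m,[15,95,92]),toolR(-92.7))
go(m2w(m,[106,95,92]),toolR(-92.7))
E
```

```text
t 4.1 pos [478.8838 102.6406  90.4603] F [-0.1518  0.8076 -0.2499] open 0.4343871153306753 j [-0.0341  0.0902  1.9711 -0.0037  1.0639  1.5776]
d world [ -5.6781 -10.913    1.5397] tool m before turn [-0.0052  0.0111 -0.0016] after turn [-0.0052  0.0112 -0.0015] turn deg [ 0.1769 -0.9397  0.4584]
t 4.1 pos [478.8838 102.6406  90.4603] F [-0.1518  0.8076 -0.2499] open 0.4343871153306753 j [-0.0341  0.0902  1.9711 -0.0037  1.0639  1.5776]
d world [-1.4212 79.9874  1.5397] tool m before turn [-0.0045 -0.0799 -0.0019] after turn [-0.0052 -0.0798 -0.0015] turn deg [ 0.1769 -0.9397  0.4584]
```

Call:
{"api": "jog_arm", "payload": {
  "plan": [
    [-1,[-0.005,-0.008,-0.002],[0,-0.9,0.4]],
    [-1,[0,-0.012,0],[0,0,0]],
    [-1,[0,-0.012,0],[0,0,0]],
    [-1,[0,-0.012,0],[0,0,0]],
    [-1,[0,-0.012,0],[0,0,0]],
    [-1,[0,-0.012,0],[0,0,0]],
    [-1,[0,-0.008,0],[0,0,0]]
  ]
}}

```text
time_s: 4.8
position: [482.4, 182.5, 100.7]
orientation: [1.0, -0.023, 0.006, 0.004]
contact_force: [-0.1, -3.8, 0.2]
opening: 0.4
```

```bash
python3 - <<'E'
from h import *
go(m2w(m,[106,95,92]),toolR(-92.7))
s=cams.camera("scene");cv2.imwrite("pics/lev.png",cv2.resize(s["pixels"][90:220,335:455],(554,600),interpolation=3))
E
```

```text
t 4.8 pos [482.3849 182.5127 100.6835] F [-0.0522 -3.7592  0.2368] open 0.3758955953756273 j [ 0.1329  0.145   1.8875 -0.0107  1.099   1.7554]
d world [-4.9223  0.1153 -8.6835] tool m before turn [-0.005   0.0001  0.0086] after turn [-0.0049  0.0001  0.0087] turn deg [ 0.4303 -0.6738  0.0089]
```

View pics/lev.png

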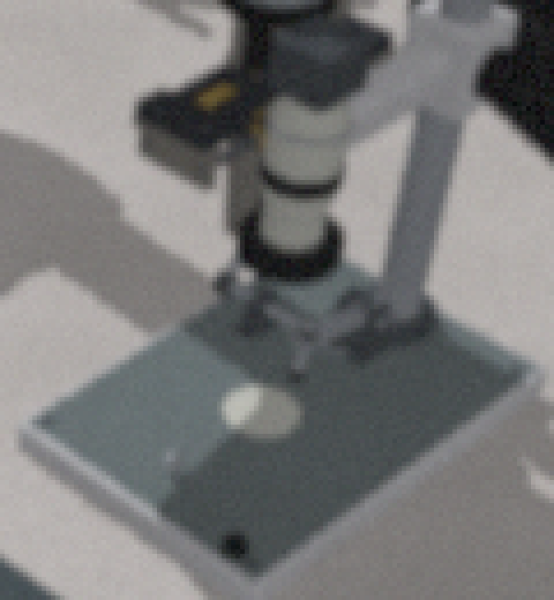

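Call:
{"api": "jog_arm", "payload": {
  "plan": [
    [-1,[-0.004,-0.005,0.006],[0,0,0]],
    [-1,[0,-0.006,0.003],[0,0,0]],
    [-1,[0,-0.006,0.002],[0,0,0]],
    [-1,[0,-0.004,0.001],[0,0,0]]
  ]
}}

```text
time_s: 5.25
position: [479.5, 194.7, 92.0]
orientation: [1.0, -0.02, 0.004, 0.017]
contact_force: [-7.8, -20.9, 19.6]
opening: 0.7
```

```bash
python3 - <<'E'
from h import *
go(m2w(m,[0,95,92]),toolR(-92.7))
E
```

```text
t 5.2 pos [479.496  194.697   91.9972] F [ -7.7856 -20.8693  19.5503] open 0.6674082339600665 j [ 0.1732  0.1734  1.8751 -0.0398  1.0923  1.8019]
d world [  -6.992  -117.953     0.0028] tool m before turn [-0.0023  0.1181  0.004 ] after turn [-0.0014  0.1182 -0.    ] turn deg [ 1.9619 -0.4941  0.4298]
```

Call:
{"api": "jog_arm", "payload": {
  "plan": [
    [-1,[0,0.02,0],[0,0,0]],
    [-1,[0,0.045,0],[0,0,0]],
    [-1,[0,0.045,0],[0,0,0]],
    [-1,[-0.01,0.045,-0.03],[0,0,8]],
    [-1,[-0.01,0.04,-0.04],[0,0,8]],
    [0.5,[0,0.04,-0.04],[0,0,8]],
    [0.5,[0,0.04,-0.02],[0,0,8]]
  ]
}}

```text
time_s: 5.95
position: [415.7, -56.4, 216.6]
orientation: [0.953, -0.302, 0.004, 0.014]
contact_force: [0.4, -1.6, 0.5]
opening: 14.4
```

```bash
python3 - <<'E'
from h import *
go([609,-300,190],toolR(-15,0))
go([609,-300,190],toolR(-15,37))
t=cams.camera("top");s=cams.camera("scene")
print(rectfit([t,s],bright,[614,-275,1.31],150,64,0,5))
cv2.imwrite("pics/lev2.png",np.hstack([cv2.resize(s["pixels"][100:210,345:455],(400,400),interpolation=3),cv2.resize(t["pixels"][170:240,150:220],(400,400),interpolation=3)]))
E
```

```text
t 6.0 pos [415.7394 -56.3558 216.6051] F [ 0.3713 -1.6137  0.4558] open 14.414121085627329 j [-0.404  -0.2574  2.0273 -0.0277  1.3613  1.7861]
d world [ 193.2606 -243.6442  -26.6051] tool m before turn [0.2978 0.0872 0.0335] after turn [-0.1853  0.2497  0.0266] turn deg [   1.8132    0.7282 -110.1526]
t 6.0 pos [415.7394 -56.3558 216.6051] F [ 0.3713 -1.6137  0.4558] open 14.414121085627329 j [-0.404  -0.2574  2.0273 -0.0277  1.3613  1.7861]
d world [ 193.2606 -243.6442  -26.6051] tool m before turn [0.2978 0.0872 0.0335] after turn [-0.164   0.2497 -0.0903] turn deg [  37.158    25.4238 -105.2633]
(array([ 614.4532, -275.1293,    1.3091]), np.float64(-3.089246988296509))
```

View pics/lev2.png

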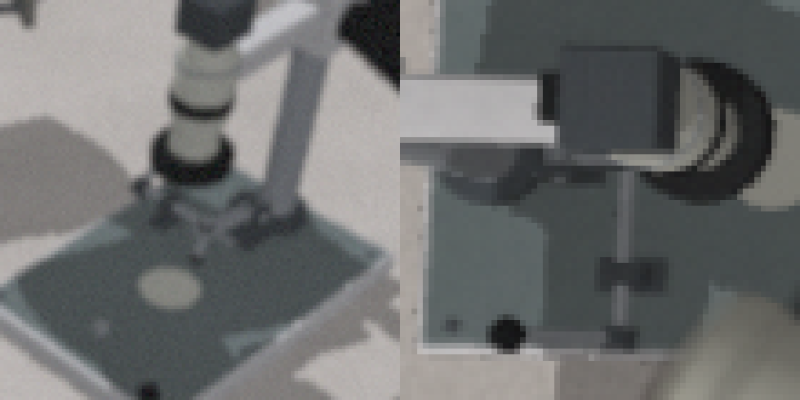

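Call:
{"api": "jog_arm", "payload": {
  "plan": [
    [1,[0,0,0],[0,0,-8.5]],
    [1,[0,0,0],[0,0,-8.5]],
    [1,[0,0,0],[0,0,-8.5]],
    [1,[0,0,0],[0,0,-8.5]],
    [1,[0,0,0],[0,0,-8.5]],
    [1,[0,0,0],[0,0,-8.5]],
    [1,[0,0,0],[0,0,-8.5]],
    [1,[0,0,0],[0,0,-8.5]]
  ]
}}

```text
time_s: 6.85
position: [414.7, -52.1, 209.9]
orientation: [0.957, 0.29, -0.005, 0.009]
contact_force: [0.4, 0.5, -0.4]
opening: 86.3
```

Call:
{"api": "jog_arm", "payload": {
  "plan": [
    [1,[0,0,0],[0,0,-8.5]],
    [1,[0,0,0],[0,0,-8.5]],
    [1,[0,0,0],[0,0,-8.5]],
    [1,[0,0,0],[0,0,-8.5]],
    [1,[0,0,0],[0,0,-8.5]],
    [1,[-0.03,0.04,0],[0,0,0]],
    [1,[-0.03,0.04,0],[0,0,0]],
    [1,[-0.03,0.04,0],[0,0,0]]
  ]
}}

```text
time_s: 7.65
position: [509.5, -155.1, 198.3]
orientation: [0.78, 0.626, -0.007, -0.004]
contact_force: [-0.6, 0.1, 0.7]
opening: 92.0
```

```bash
python3 - <<'E'
from h import *
go([609,-300,190],toolR(-15,0))
go([609,-300,190],toolR(-15,37))
E
```

```text
t 7.7 pos [ 509.4868 -155.0866  198.2566] F [-0.5893  0.1092  0.6567] open 92.00601199003623 j [-0.5163  0.0879  1.7416 -0.0109  1.3246 -0.2951]
d world [  99.5132 -144.9134   -8.2566] tool m before turn [-0.1198  0.1287  0.0071] after turn [-0.1142  0.1336  0.0083] turn deg [-0.8542  0.3884  2.4815]
t 7.7 pos [ 509.4868 -155.0866  198.2566] F [-0.5893  0.1092  0.6567] open 92.00601199003623 j [-0.5163  0.0879  1.7416 -0.0109  1.3246 -0.2951]
d world [  99.5132 -144.9134   -8.2566] tool m before turn [-0.1198  0.1287  0.0071] after turn [-0.0962  0.1336 -0.0621] turn deg [-1.6261 37.3819  2.1197]
```

Call:
{"api": "jog_arm", "payload": {
  "plan": [
    [1,[-0.038,0.044,0.003],[-0.8,0.4,2.4]],
    [1,[-0.038,0.044,0.003],[0,0,0]],
    [1,[-0.038,0.044,0.002],[0,0,0]],
    [1,[0,0,0],[0,8,0]],
    [1,[0,0,0],[0,8,0]],
    [1,[0,0,0],[0,8,0]],
    [1,[0,0,0],[0,8,0]],
    [1,[0,0,0],[0,5,0]]
  ]
}}

```text
time_s: 8.45
position: [604.0, -273.2, 178.7]
orientation: [0.745, 0.577, 0.264, -0.207]
contact_force: [0.4, -0.6, -0.4]
opening: 91.9
```

```bash
python3 - <<'E'
from h import *
go([612.1,-283.8,95],toolR(-15,37))
E
```

```text
t 8.4 pos [ 603.979  -273.1701  178.6982] F [ 0.3579 -0.6157 -0.3963] open 91.88663629975878 j [-0.8571  0.6337  1.2259  0.5487  1.6974 -0.6506]
d world [  8.121  -10.6299 -83.6982] tool m before turn [-0.0592  0.0109  0.0596] after turn [-0.0569  0.0106  0.0619] turn deg [-0.5493 -2.1605  0.3097]
```

Call:
{"api": "jog_arm", "payload": {
  "plan": [
    [1,[-0.019,0.004,0.02],[-0.5,-2.1,0.3]],
    [1,[-0.019,0.004,0.021],[0,0,0]],
    [1,[-0.019,0.003,0.021],[0,0,0]],
    [1,[0,0,0],[0,0,0]]
  ]
}}

```text
time_s: 8.85
position: [612.2, -280.1, 83.7]
orientation: [0.753, 0.574, 0.253, -0.199]
contact_force: [-0.7, 0.5, -0.5]
opening: 92.1
```

```bash
python3 - <<'E'
from h import *
go([612.1,-283.8,34],toolR(-15,37))
E
```

```text
t 8.8 pos [ 612.1914 -280.1096   83.673 ] F [-0.6822  0.5313 -0.5401] open 92.05207943896394 j [-0.8482  0.7539  1.2337  0.5294  1.5628 -0.6978]
d world [ -0.0914  -3.6904 -49.673 ] tool m before turn [-0.0331  0.0013  0.0372] after turn [-0.0328  0.0009  0.0375] turn deg [-0.3129 -0.5826 -0.4037]
```

Call:
{"api": "jog_arm", "payload": {
  "plan": [
    [1,[-0.015,0.001,0.016],[0,0,0]],
    [1,[-0.01,0,0.011],[0,0,0]],
    [1,[0,0,0],[0,0,0]]
  ]
}}

```text
time_s: 9.15
position: [613.4, -280.9, 46.3]
orientation: [0.752, 0.575, 0.254, -0.2]
contact_force: [-0.8, -1.0, 0.4]
opening: 92.0
```

```bash
python3 - <<'E'
from h import *
go([612.1,-283.8,34],toolR(-15,37))
E
```

```text
t 9.2 pos [ 613.3505 -280.8572   46.2881] F [-0.7677 -1.0497  0.4111] open 91.99417231015667 j [-0.8481  0.8104  1.2275  0.5313  1.5224 -0.7247]
d world [ -1.2505  -2.9428 -12.2881] tool m before turn [-0.01   -0.0003  0.0078] after turn [-0.0099 -0.0004  0.0079] turn deg [-0.4045 -0.7473 -0.3145]
```

Now the last part of the descent, then close. After closing I'll check the pose before lifting.

Call:
{"api": "jog_arm", "payload": {
  "plan": [
    [1,[-0.009,0,0.006],[-0.4,-0.7,-0.3]],
    [1,[0,0,0],[0,0,0]],
    [-1,[0,0,0],[0,0,0]],
    [-1,[0,0,0],[0,0,0]],
    [-1,[0,0,0],[0,0,0]],
    [-1,[0,0,0],[0,0,0]],
    [-1,[0,0,0],[0,0,0]],
    [-1,[0,0,0],[0,0,0]]
  ],
  "newtons": 40
}}

```text
time_s: 9.95
position: [614.9, -285.9, 41.0]
orientation: [0.752, 0.579, 0.253, -0.189]
contact_force: [-0.4, -0.6, 0.1]
opening: 45.9
```

```bash
python3 - <<'E'
from h import *
go([612.1,-283.8,34],toolR(-15,37))
t=cams.camera("top");s=cams.camera("scene")
for V in([t],[s]):print(rectfit(V,bright,[614,-275,1.31],150,64,0,5))
E
```

```text
t 9.9 pos [ 614.875  -285.855    40.9578] F [-0.3656 -0.6436  0.059 ] open 45.85942046201209 j [-0.8496  0.8115  1.2308  0.5273  1.4985 -0.7384]
d world [-2.775   2.055  -6.9578] tool m before turn [-0.0031 -0.0033  0.0063] after turn [-0.0032 -0.0032  0.0063] turn deg [0.3469 0.1957 0.284 ]
(array([ 613.7584, -274.8092,    1.3047]), np.float64(-0.9888076782226562))
(array([ 615.6083, -277.0676,    1.3202]), np.float64(-0.8108022809028625))
```

Call:
{"api": "jog_arm", "payload": {
  "plan": [
    [0,[-0.003,-0.003,0.006],[0,0,0]],
    [-1,[0,0,0],[0,0,0]],
    [-1,[0,0,0],[0,0,0]],
    [-1,[0,0,0],[0,0,0]],
    [-1,[0,0,0],[0,0,0]],
    [-1,[0,0,0],[0,0,0]],
    [-1,[0,0,0],[0,0,0]],
    [-1,[0,0,0],[0,0,0]]
  ]
}}

```text
time_s: 10.85
position: [611.8, -283.4, 33.2]
orientation: [0.752, 0.578, 0.253, -0.19]
contact_force: [0.5, 0.3, 0.1]
opening: 11.9
```

```bash
python3 - <<'E'
from h import *
go([612.1,-283.8,34],toolR(-15,37))
t=cams.camera("top");s=cams.camera("scene")
for V in([t],[s]):print(rectfit(V,bright,[614,-275,1.31],150,64,0,5))
E
```

```text
t 10.8 pos [ 611.8427 -283.3681   33.2192] F [0.4653 0.3448 0.0682] open 11.851372676808483 j [-0.8505  0.8146  1.2436  0.5275  1.4863 -0.7463]
d world [ 0.2573 -0.4319  0.7808] tool m before turn [ 0.0002  0.0004 -0.0008] after turn [ 0.0002  0.0004 -0.0008] turn deg [0.2967 0.1544 0.2387]
(array([ 612.7373, -274.251 ,    1.3017]), np.float64(-1.1299974918365479))
(array([ 613.7371, -276.4178,    1.3102]), np.float64(-0.7471311092376709))
```

Call:
{"api": "jog_arm", "payload": {
  "plan": [
    [-1,[0.012,0,-0.016],[0,0,0]],
    [-1,[0.018,0,-0.024],[0,0,0]],
    [-1,[0.018,0,-0.024],[0,0,0]],
    [-1,[0,0,0],[0,0,0]]
  ]
}}

```text
time_s: 11.35
position: [610.6, -282.9, 117.3]
orientation: [0.752, 0.578, 0.252, -0.191]
contact_force: [0.9, -0.7, -0.9]
opening: 11.6
```

```bash
cat >> h.py <<'E'
def stage(xo,dz,ax=-8.7,h=33.2,tilt=36.8):
    """TCP target with carrier origin at mic x=xo, underside dz above the stage"""
    p=m2w(m,[xo+ax,0,24+dz+h]);R=toolR(np.degrees(m[2])-90,tilt)
    o=ctrl.get_obs();C=Ro.from_quat(o["orientation"]).as_matrix();print("tool y yaw",np.degrees(np.arctan2(C[1,1],C[0,1])),"y tilt",np.degrees(C[2,1]),"tilt",np.degrees(np.arctan2(np.hypot(C[0,2],C[1,2]),-C[2,2])))
    go(p,R)
E
python3 - <<'E'
from h import *
stage(-21,35)
E
```

```text
tool y yaw -14.96422642208797 y tilt 0.26206715211358533 tilt 36.832450756996174
t 11.3 pos [ 610.5968 -282.8941  117.3111] F [ 0.9295 -0.6979 -0.8581] open 11.584522942555745 j [-0.8508  0.7013  1.2373  0.524   1.5912 -0.6856]
d world [-44.5862 325.5266 -25.1111] tool m before turn [ 0.2278 -0.1272  0.2013] after turn [ 0.2437 -0.0598  0.2136] turn deg [ 7.5695 -0.0034 -9.6769]
```

Call:
{"api": "jog_arm", "payload": {
  "plan": [
    [-1,[0,0,0],[3.8,0,-4.9]],
    [-1,[0,0,0],[3.8,0,-4.8]],
    [-1,[0.03,-0.007,0.0225],[0,0,0]],
    [-1,[0.03,-0.007,0.0225],[0,0,0]],
    [-1,[0.03,-0.007,0.0225],[0,0,0]],
    [-1,[0.03,-0.007,0.0225],[0,0,0]],
    [-1,[0.03,-0.007,0.0225],[0,0,0]],
    [-1,[0.02,-0.005,0.015],[0,0,0]]
  ]
}}

```text
time_s: 12.15
position: [575.5, -65.8, 108.2]
orientation: [0.686, 0.656, 0.225, -0.219]
contact_force: [0.0, 0.1, -1.2]
opening: 11.9
```

```bash
python3 - <<'E'
from h import *
stage(-21,50)
E
```

```text
tool y yaw -2.510218256377899 y tilt -0.3463924429813991 tilt 36.64788975011301
t 12.2 pos [575.5292 -65.8412 108.2094] F [ 0.0386  0.1412 -1.2035] open 11.852703702799827 j [-0.6052  0.4709  1.5953  0.5295  1.4724 -0.7208]
d world [ -9.5186 108.4737  -1.0094] tool m before turn [ 0.086  -0.0143  0.0653] after turn [ 0.0858 -0.0146  0.0654] turn deg [-0.3799  0.154  -0.0701]
```

Call:
{"api": "jog_arm", "payload": {
  "plan": [
    [-1,[0.026,-0.004,0.0195],[-0.4,0.1,0]],
    [-1,[0.026,-0.004,0.0195],[0,0,0]],
    [-1,[0.02,-0.004,0.015],[0,0,0]],
    [-1,[0.008,-0.002,0.006],[0,0,0]],
    [-1,[0,0,0],[0,0,0]]
  ]
}}

```text
time_s: 12.65
position: [561.4, 42.4, 104.2]
orientation: [0.686, 0.655, 0.226, -0.22]
contact_force: [0.4, -0.4, -1.9]
opening: 12.1
```

```bash
python3 - <<'E'
from h import *
stage(-21,16)
t=cams.camera("top");s=cams.camera("scene")
z=ctrl.get_obs()["position"][2]-33.2+5
for V in([t],[s]):print(z,rectfit(V,bright,m2w(m,[-21,0,0])[:2].tolist()+[1.524],150,64,0,z))
E
```

```text
tool y yaw -2.522938392372884 y tilt -0.3549962774352783 tilt 36.74175060694076
t 12.7 pos [561.3705  42.4096 104.1794] F [ 0.3883 -0.3576 -1.8831] open 12.124318984580293 j [-0.4582  0.3705  1.7428  0.5911  1.3657 -0.6368]
d world [  4.6401   0.2229 -30.9794] tool m before turn [-0.0182  0.0048  0.0251] after turn [-0.0182  0.0046  0.0251] turn deg [-0.3791  0.0602 -0.0857]
76.21427695756086 (array([560.1537,  52.4338,   1.5262]), np.float64(-0.30183225870132446))
76.21427695756086 (array([560.357 ,  47.7669,   1.5067]), np.float64(-0.19799427688121796))
```

Call:
{"api": "jog_arm", "payload": {
  "plan": [
    [-1,[0,0.005,0],[-0.7,0,0]],
    [-1,[-0.01,0,0.0135],[0,0,0]],
    [-1,[-0.007,0,0.01],[0,0,0]],
    [-1,[0,0,0],[0,0,0]],
    [-1,[0,0,0],[0,0,0]]
  ]
}}

```text
time_s: 13.25
position: [569.1, 36.3, 71.8]
orientation: [0.69, 0.652, 0.23, -0.214]
contact_force: [0.3, 0.6, -1.6]
opening: 11.5
```

```bash
python3 - <<'E'
from h import *
stage(-21,16)
t=cams.camera("top");s=cams.camera("scene")
p=ctrl.get_obs()["position"];z=p[2]-33.2+5
for V in([t],[s],[t,s]):print(z,rectfit(V,bright,[p[0]+.3,p[1]+8.7,1.524],150,64,0,z,d=4))
a=cv2.resize(t["pixels"][170:225,195:265],(560,440),interpolation=3)
cv2.imwrite("pics/a.png",a);cv2.imwrite("pics/b.png",cv2.resize(s["pixels"][140:210,330:430],(700,490),interpolation=3))
X=m2w(m,[-58,0,35.7]);print("stud px",proj(t,X),proj(s,X))
cs=np.array([p[0]+.047*8.7,p[1]+8.7,0])
for c in(t,s):print("keyhole pred px",proj(c,m2w([cs[0],cs[1],1.524],[-37,0,z])))
E
```

```text
tool y yaw -3.3927522699675485 y tilt 0.32622810245492895 tilt 36.62164392918496
t 13.2 pos [569.0858  36.3405  71.7814] F [ 0.3345  0.554  -1.643 ] open 11.474961804101145 j [-0.465   0.4306  1.7387  0.6061  1.3066 -0.6712]
d world [-3.0751  6.292   1.4186] tool m before turn [ 0.0058 -0.0034  0.0025] after turn [ 0.0058 -0.0034  0.0025] turn deg [ 0.6868  0.1816 -0.3754]
43.95201220501693 (array([568.1363,  46.5895,   1.4978]), np.float64(-0.3574625551700592))
43.95201220501693 (array([570.5249,  45.242 ,   1.4834]), np.float64(-0.32256272435188293))
43.95201220501693 (array([568.8164,  45.9361,   1.5027]), np.float64(-0.6563210487365723))
stud px [243.7864 197.7515] [372.7057 188.8124]
keyhole pred px [245.4018 196.3879]
keyhole pred px [372.4368 188.2783]
```

View pics/b.png

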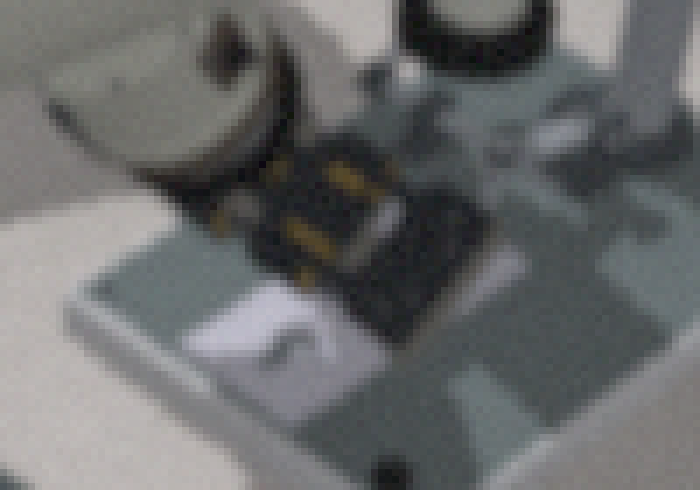

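View pics/a.png

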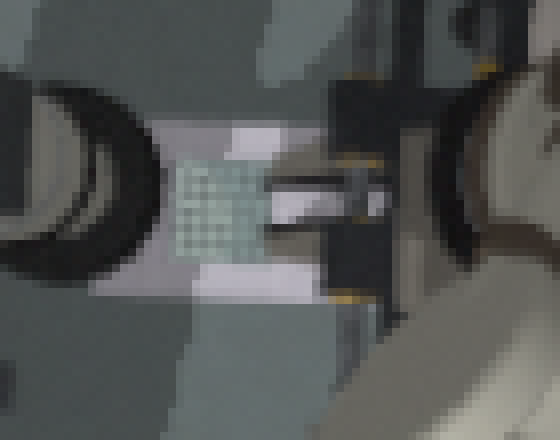

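Call:
{"api": "jog_arm", "payload": {
  "plan": [
    [-1,[0.0055,-0.003,0.002],[0.6,0.1,-0.3]],
    [-1,[0,0,0],[0,0,0]],
    [-1,[0,0,0],[0,0,0]]
  ]
}}

```text
time_s: 13.65
position: [566.7, 42.7, 74.9]
orientation: [0.687, 0.655, 0.228, -0.217]
contact_force: [-0.1, -0.5, -1.5]
opening: 11.5
```

```bash
python3 - <<'E'
from h import *
stage(-21,16);cams.camera("top");stage(-21,16)
E
```

```text
tool y yaw -2.7003026461017843 y tilt 0.11341363456935905 tilt 36.6890609033939
t 13.7 pos [566.7491  42.7303  74.9042] F [-0.0944 -0.4673 -1.465 ] open 11.533792820923935 j [-0.455   0.424   1.7406  0.6036  1.3145 -0.6675]
d world [-0.7384 -0.0977 -1.7042] tool m before turn [-0.0011 -0.0007  0.0013] after turn [-0.0011 -0.0007  0.0013] turn deg [0.1023 0.1111 0.0526]
tool y yaw -2.701720907511432 y tilt 0.11898603713428334 tilt 36.698081246676
t 13.7 pos [566.7995  42.7367  74.9647] F [ 0.0354  0.3579 -1.7912] open 11.911880690531513 j [-0.455   0.424   1.7405  0.6038  1.3146 -0.6676]
d world [-0.7889 -0.1042 -1.7647] tool m before turn [-0.0012 -0.0008  0.0013] after turn [-0.0012 -0.0008  0.0013] turn deg [0.1076 0.1021 0.0548]
```

Call:
{"api": "jog_arm", "payload": {
  "plan": [
    [-1,[-0.003,-0.001,0.004],[0,0,0]],
    [-1,[-0.003,0,0.004],[0,0,0]],
    [-1,[0,0,0],[0,0,0]]
  ]
}}

```text
time_s: 14.0
position: [565.9, 42.7, 64.4]
orientation: [0.686, 0.656, 0.228, -0.216]
contact_force: [0.7, 0.1, -2.0]
opening: 11.6
```

```bash
python3 - <<'E'
from h import *
stage(-21,0)
E
```

```text
tool y yaw -2.6881054109729807 y tilt 0.16268901348487688 tilt 36.6641498557734
t 14.0 pos [565.873   42.7204  64.3979] F [ 0.7367  0.1464 -1.9743] open 11.618999746466638 j [-0.4556  0.4398  1.7445  0.6064  1.2979 -0.6803]
d world [ 0.1377 -0.0879 -7.1979] tool m before turn [-0.0044  0.0001  0.0057] after turn [-0.0044  0.0001  0.0057] turn deg [0.1345 0.1362 0.0918]
```

Call:
{"api": "jog_arm", "payload": {
  "plan": [
    [-1,[-0.002,0,0.003],[0,0,0]],
    [-1,[-0.002,0,0.0025],[0,0,0]],
    [-1,[0,0,0],[0,0,0]]
  ]
}}

```text
time_s: 14.3
position: [566.1, 42.7, 57.2]
orientation: [0.687, 0.655, 0.229, -0.216]
contact_force: [-0.5, -0.3, 1.0]
opening: 11.7
```

```bash
python3 - <<'E'
from h import *
stage(-21,0)
E
```

```text
tool y yaw -2.7062056773747254 y tilt 0.1634934453288951 tilt 36.70084434480128
t 14.3 pos [566.0619  42.7113  57.1618] F [-0.4721 -0.292   0.9681] open 11.685019731251408 j [-0.4558  0.453   1.7444  0.6091  1.2875 -0.6881]
d world [-0.0513 -0.0788  0.0382] tool m before turn [-0.     -0.     -0.0001] after turn [-0.     -0.     -0.0001] turn deg [0.1459 0.0995 0.0778]
```

Call:
{"api": "jog_arm", "payload": {
  "plan": [
    [-1,[0.0032,0,0.0023],[0,0,0]],
    [-1,[0.0032,0,0.0023],[0,0,0]],
    [-1,[0.0032,0,0.0023],[0,0,0]],
    [-1,[0,0,0],[0,0,0]]
  ]
}}

```text
time_s: 14.7
position: [566.8, 55.6, 57.3]
orientation: [0.687, 0.655, 0.229, -0.216]
contact_force: [0.8, -0.6, -1.6]
opening: 11.9
```

```bash
python3 - <<'E'
from h import *
stage(0,0)
E
```

```text
tool y yaw -2.7156375398570485 y tilt 0.17484307295312188 tilt 36.68749843863177
t 14.7 pos [566.7511  55.553   57.2981] F [ 0.766  -0.6269 -1.5804] open 11.919475855297962 j [-0.4345  0.4478  1.7514  0.6177  1.2758 -0.6744]
d world [ 0.2419  8.0565 -0.0981] tool m before turn [ 0.0064 -0.0001  0.0049] after turn [ 0.0064 -0.0001  0.0049] turn deg [0.1607 0.1129 0.077 ]
```

Call:
{"api": "jog_arm", "payload": {
  "plan": [
    [-1,[0.0032,0,0.0024],[0,0,0]],
    [-1,[0.0028,0,0.0022],[0,0,0]],
    [-1,[0.001,0,0.0008],[0,0,0]],
    [-1,[0,0,0],[0,0,0]]
  ]
}}

```text
time_s: 15.1
position: [567.4, 63.6, 57.4]
orientation: [0.687, 0.656, 0.228, -0.215]
contact_force: [-0.2, -1.2, -1.2]
opening: 11.8
```

```bash
python3 - <<'E'
from h import *
stage(0,0)
E
```

```text
tool y yaw -2.678496554516035 y tilt 0.21213559537037835 tilt 36.48509437599188
t 15.1 pos [567.3797  63.6485  57.3877] F [-0.1619 -1.1934 -1.2086] open 11.778235802689075 j [-0.4194  0.4438  1.7553  0.6207  1.2665 -0.664 ]
d world [-0.3867 -0.039  -0.1877] tool m before turn [-0.0002 -0.0004  0.0001] after turn [-0.0002 -0.0004  0.0001] turn deg [0.1686 0.3154 0.1288]
```

Call:
{"api": "jog_arm", "payload": {
  "plan": [
    [-1,[0.001,0,0.0008],[0,0,0]],
    [-1,[0.001,0,0.0008],[0,0,0]],
    [-1,[0.001,0,0.0008],[0,0,0]]
  ]
}}

```text
time_s: 15.4
position: [567.5, 63.9, 57.6]
orientation: [0.687, 0.657, 0.226, -0.213]
contact_force: [-3.5, -9.1, 2.5]
opening: 12.1
```

```bash
python3 - <<'E'
from h import *
stage(0,0)
E
```

```text
tool y yaw -2.6629149570711927 y tilt 0.20876197648602196 tilt 36.135141739648546
t 15.4 pos [567.5318  63.9195  57.569 ] F [-3.5123 -9.0956  2.4705] open 12.075204831847401 j [-0.4163  0.4413  1.7555  0.6163  1.2633 -0.6591]
d world [-0.5387 -0.3099 -0.369 ] tool m before turn [-0.0005 -0.0005  0.0001] after turn [-0.0005 -0.0005  0.0001] turn deg [0.157  0.6653 0.1388]
```

Call:
{"api": "jog_arm", "payload": {
  "plan": [
    [-1,[-0.0004,0,-0.0003],[0,0,0]],
    [-1,[0,0,0],[0,0,0]],
    [0,[0,0,0],[0,0,0]],
    [0,[0,0,0],[0,0,0]],
    [0,[0,0,0],[0,0,0]],
    [0,[0,0,0],[0,0,0]],
    [0,[0,0,0],[0,0,0]]
  ]
}}

```text
time_s: 16.1
position: [568.1, 64.7, 58.4]
orientation: [0.687, 0.657, 0.227, -0.213]
contact_force: [0.4, 0.6, -0.1]
opening: 45.6
```

Call:
{"api": "jog_arm", "payload": {
  "plan": [
    [0,[0,0,-0.01],[0,0,0]],
    [0,[0,0,-0.02],[0,0,0]],
    [0,[0,0,-0.04],[0,0,0]],
    [0,[0,0,-0.045],[0,0,0]],
    [-1,[-0.02,0,-0.04],[0,0,0]],
    [-1,[-0.03,0,-0.03],[0,0,0]],
    [-1,[-0.03,0,-0.03],[0,0,0]],
    [-1,[0,0,0],[0,0,0]]
  ]
}}

```text
time_s: 16.9
position: [557.2, -135.7, 193.5]
orientation: [0.687, 0.658, 0.225, -0.212]
contact_force: [-1.2, 0.2, 1.0]
opening: 16.6
```

```bash
python3 - <<'E'
from h import *
go(m2w(m,[-150,200,260]),toolR(-92.7))
t=cams.camera("top");s=cams.camera("scene")
for V in([t],[s],[t,s]):print(rectfit(V,bright,[m[0],m[1],1.524],150,64,0,29,d=3,sides="flr"))
for c in(t,s):print("stud px",proj(c,m2w(m,[-58,0,35.7])))
cv2.imwrite("pics/c.png",np.vstack([cv2.resize(t["pixels"][170:225,180:265],(696,290*450//290),interpolation=3)[:, :][:450],]))
cv2.imwrite("pics/d.png",np.hstack([cv2.resize(t["pixels"][165:235,180:260],(400,350),interpolation=3),cv2.resize(s["pixels"][140:210,340:420],(400,350),interpolation=3)]))
E
```

```text
t 16.9 pos [ 557.1541 -135.6932  193.456 ] F [-1.2378  0.1952  1.0321] open 16.577555318632395 j [-0.7125  0.3868  1.5174  0.4842  1.6469 -0.7344]
d world [-196.552    67.5133   66.544 ] tool m before turn [ 0.0872 -0.199  -0.0202] after turn [-0.1995 -0.0582 -0.0665] turn deg [-28.0078 -28.4053  87.001 ]
(array([566.951 ,  72.784 ,   1.5272]), np.float64(-1.146675944328308))
(array([567.6221,  70.446 ,   1.513 ]), np.float64(-0.677178144454956))
(array([567.0324,  72.4558,   1.5269]), np.float64(-1.7981233596801758))
stud px [243.7864 197.7515]
stud px [372.7057 188.8124]
```

View pics/d.png

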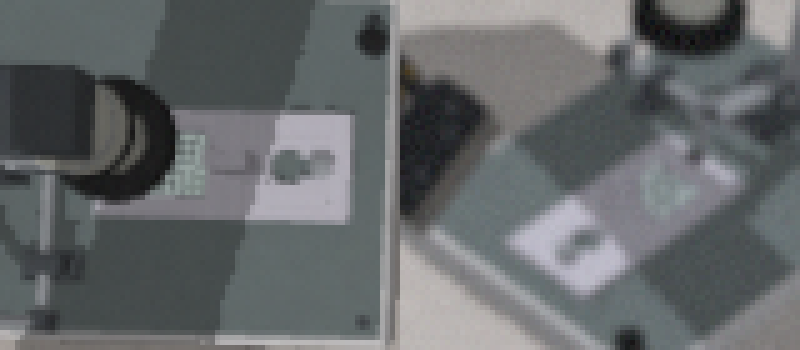

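Call:
{"api": "jog_arm", "payload": {
  "plan": [
    [-1,[0,0,0],[0,-8,0]],
    [-1,[0,0,0],[0,-8,0]],
    [-1,[0,0,0],[0,-8,0]],
    [-1,[0,0,0],[0,-8,0]],
    [-1,[0,0,0],[0,-4,0]],
    [-1,[0,-0.04,-0.01],[0,0,0]],
    [-1,[0,-0.04,-0.01],[0,0,0]],
    [-1,[0,-0.04,-0.01],[0,0,0]]
  ]
}}

```text
time_s: 17.8
position: [431.1, -112.9, 215.7]
orientation: [0.716, 0.698, -0.006, 0.001]
contact_force: [-0.4, 0.3, 1.0]
opening: 0.4
```

Call:
{"api": "jog_arm", "payload": {
  "plan": [
    [-1,[0,0,0],[0,0,8.5]],
    [-1,[0,0,0],[0,0,8.5]],
    [-1,[0,0,0],[0,0,8.5]],
    [-1,[0,0,0],[0,0,8.5]],
    [-1,[0,0,0],[0,0,8.5]],
    [-1,[0,0,0],[0,0,8.5]],
    [-1,[0,0,0],[0,0,8.5]],
    [-1,[0,0,0],[0,0,8.5]]
  ]
}}

```text
time_s: 18.6
position: [421.8, -97.5, 211.1]
orientation: [0.985, 0.171, -0.007, -0.001]
contact_force: [1.4, 0.3, 0.5]
opening: 0.4
```

```bash
python3 - <<'E'
from h import *
go(m2w(m,[0,130,235]),toolR(-92.7))
E
```

```text
t 18.6 pos [421.8182 -97.5064 211.1342] F [1.4209 0.3147 0.5224] open 0.4498437501739368 j [-0.5023 -0.1977  1.9888 -0.0077  1.3625  0.7268]
d world [ 15.7241 175.8877  23.8658] tool m before turn [ 0.0737 -0.1604 -0.0242] after turn [ 0.0074 -0.1764 -0.0239] turn deg [-0.0756  0.8149 22.3722]
```

Call:
{"api": "jog_arm", "payload": {
  "plan": [
    [-1,[0,0,-0.012],[0,0,7.5]],
    [-1,[0,0,-0.012],[0,0.8,7.5]],
    [-1,[0,0,0],[0,0,7.3]],
    [-1,[0.002,-0.044,0],[0,0,0]],
    [-1,[0.002,-0.044,0],[0,0,0]],
    [-1,[0.002,-0.044,0],[0,0,0]],
    [-1,[0.002,-0.044,0],[0,0,0]]
  ]
}}

```text
time_s: 19.3
position: [435.2, 89.6, 232.1]
orientation: [0.999, -0.032, -0.004, -0.004]
contact_force: [0.7, -0.7, 0.2]
opening: 0.3
```

```bash
python3 - <<'E'
from h import *
go(m2w(m,[185,95,235]),toolR(-92.7))
E
```

```text
t 19.3 pos [435.217   89.6402 232.1102] F [ 0.7179 -0.7053  0.2215] open 0.3359230584194886 j [-0.0751 -0.1897  1.9399  0.0071  1.3987  1.5592]
d world [ 45.9411 171.9013   2.8898] tool m before turn [ 0.0347 -0.1745 -0.0019] after turn [ 0.0378 -0.1739 -0.0029] turn deg [-0.4098  0.4126 -1.0109]
```

Call:
{"api": "jog_arm", "payload": {
  "plan": [
    [-1,[0.008,-0.042,0],[0,0,-1]],
    [-1,[0.008,-0.042,0],[0,0,0]],
    [-1,[0.008,-0.042,0],[0,0,0]],
    [-1,[0.008,-0.042,0],[0,0,0]],
    [-1,[0,0,0],[0,0,0]]
  ]
}}

```text
time_s: 19.8
position: [466.6, 273.5, 229.8]
orientation: [1.0, -0.015, -0.007, -0.005]
contact_force: [0.4, 0.3, -0.4]
opening: 0.5
```

```bash
python3 - <<'E'
from h import *
go(m2w(m,[185,95,90]),toolR(-92.7))
E
```

```text
t 19.8 pos [466.5698 273.4729 229.7675] F [ 0.4374  0.2842 -0.3833] open 0.5044439038582526 j [0.2988 0.0768 1.6897 0.0137 1.3852 1.8978]
d world [  14.5883  -11.9314 -139.7675] tool m before turn [0.0169 0.0128 0.1394] after turn [0.0151 0.0112 0.1398] turn deg [-0.5371  0.8052  0.9345]
```

Call:
{"api": "jog_arm", "payload": {
  "plan": [
    [-1,[0.013,0.008,0],[-0.4,0.6,0.8]],
    [-1,[0,0,0.045],[0,0,0]],
    [-1,[0,0,0.045],[0,0,0]],
    [-1,[0,0,0.03],[0,0,0]],
    [-1,[0,0,0.015],[0,0,0]],
    [-1,[0,0,0],[0,0,0]]
  ]
}}

```text
time_s: 20.4
position: [478.3, 261.5, 90.1]
orientation: [1.0, -0.023, -0.0, 0.0]
contact_force: [-1.1, 0.2, -0.4]
opening: 0.4
```

```bash
python3 - <<'E'
from h import *
go(m2w(m,[185,95,92]),toolR(-92.7));go(m2w(m,[93,95,92]),toolR(-92.7))
E
```

```text
t 20.4 pos [478.2883 261.48    90.0582] F [-1.1177  0.1738 -0.4317] open 0.3723765788861636 j [ 0.2788  0.2379  1.803  -0.0006  1.1015  1.8955]
d world [2.8699 0.0615 1.9418] tool m before turn [ 0.0029 -0.0002 -0.0019] after turn [ 0.0029 -0.0002 -0.0019] turn deg [0.0425 0.035  0.0851]
t 20.4 pos [478.2883 261.48    90.0582] F [-1.1177  0.1738 -0.4317] open 0.3723765788861636 j [ 0.2788  0.2379  1.803  -0.0006  1.1015  1.8955]
d world [ -1.4338 -91.8378   1.9418] tool m before turn [ 0.0028  0.0918 -0.0019] after turn [ 0.0029  0.0918 -0.0019] turn deg [0.0425 0.035  0.0851]
```

Call:
{"api": "jog_arm", "payload": {
  "plan": [
    [-1,[0.002,0.012,-0.001],[0,0,0]],
    [-1,[0,0.012,0],[0,0,0]],
    [-1,[0,0.012,0],[0,0,0]],
    [-1,[0,0.012,0],[0,0,0]],
    [-1,[0,0.012,0],[0,0,0]],
    [-1,[0,0.012,0],[0,0,0]],
    [-1,[0,0.008,0],[0,0,0]]
  ]
}}

```text
time_s: 21.1
position: [483.4, 179.2, 102.5]
orientation: [1.0, -0.025, 0.009, -0.007]
contact_force: [0.2, 0.7, -0.2]
opening: 0.2
```

```bash
python3 - <<'E'
from h import *
go(m2w(m,[92,95,90]),toolR(-92.7))
E
```

```text
t 21.1 pos [483.3717 179.2285 102.4929] F [ 0.1777  0.7284 -0.156 ] open 0.23687506282140433 j [0.1134 0.1308 1.8994 0.0128 1.0913 1.7289]
d world [ -6.564  -10.5852 -12.4929] tool m before turn [-0.0062  0.0111  0.0122] after turn [-0.0061  0.0109  0.0125] turn deg [-0.8313 -1.0372 -0.1952]
```

Call:
{"api": "jog_arm", "payload": {
  "plan": [
    [-1,[-0.005,0.004,0.008],[-0.8,-1,0]],
    [-1,[0,0.005,0.002],[0,0,0]],
    [-1,[0,0.004,0.002],[0,0,0]],
    [-1,[0,0.002,0],[0,0,0]]
  ]
}}

```text
time_s: 21.5
position: [477.2, 162.7, 88.8]
orientation: [1.0, -0.026, -0.001, -0.0]
contact_force: [1.2, 8.2, 0.1]
opening: 0.3
```

```bash
python3 - <<'E'
from h import *
go(m2w(m,[92,95,90]),toolR(-92.7))
E
```

```text
t 21.5 pos [477.2248 162.6863  88.7554] F [1.2237 8.1615 0.129 ] open 0.33747431566958946 j [0.0878 0.1411 1.9188 0.0011 1.0828 1.7111]
d world [-0.4171  5.957   1.2446] tool m before turn [-0.0007 -0.0059 -0.0012] after turn [-0.0007 -0.0059 -0.0012] turn deg [-0.0451  0.0753 -0.3333]
```

Call:
{"api": "jog_arm", "payload": {
  "plan": [
    [-1,[0,0.003,0],[0,0,0]],
    [-1,[0,-0.02,0],[0,0,0]],
    [-1,[0,-0.03,0],[0,0,0]],
    [-1,[-0.01,0,-0.045],[0,0,0]],
    [-1,[-0.03,0,-0.045],[0,0,0]],
    [-1,[-0.04,0,-0.03],[0,0,0]],
    [-1,[-0.03,0,0],[0,0,0]],
    [-1,[0,0,0],[0,0,0]]
  ]
}}

```text
time_s: 22.3
position: [365.7, 218.6, 208.3]
orientation: [1.0, -0.026, -0.007, -0.001]
contact_force: [0.5, -0.2, -0.4]
opening: 0.5
```

```bash
python3 - <<'E'
from h import *
go(m2w(m,[92,95,90]))
t=cams.camera("top");s=cams.camera("scene")
for V in([t],[s],[t,s]):print(rectfit(V,bright,[m[0],m[1],1.524],150,64,0,29,d=3,sides="flr"))
print("spare",rectfit([t,s],bright,[425,-232,1.45],150,64,0,5))
P=cloud(t);cs,sn=np.cos(m[2]),np.sin(m[2]);X=P-[m[0],m[1],0];mx=cs*X[...,0]+sn*X[...,1];my=-sn*X[...,0]+cs*X[...,1]
k=(abs(my-95)<14)&(X[...,2]>65)&(X[...,2]<125)&(mx>20)&(mx<180);print("knob mic",k.sum(),np.median(mx[k]),X[...,2][k].max())
for th in(0,.2,.35,1.48):
    a=th-np.radians(40);print(th,98+60*np.sin(a),52+60*np.cos(a))
cv2.imwrite("pics/e.png",np.hstack([cv2.resize(t["pixels"][165:235,165:245],(400,350),interpolation=3),cv2.resize(s["pixels"][120:190,360:440],(400,350),interpolation=3)]))
E
```

```text
t 22.3 pos [365.7443 218.6193 208.332 ] F [ 0.4977 -0.1535 -0.4059] open 0.5122745998876695 j [ 0.2493 -0.2186  2.012   0.0058  1.3604  1.8709]
d world [ 111.0634  -49.976  -118.332 ] tool m before turn [0.1151 0.0443 0.1167] (array([567.1365,  72.5269,   1.5269]), np.float64(-0.9368529915809631))
(array([567.8536,  68.3612,   1.5229]), np.float64(-0.5300564169883728))
(array([567.2615,  72.1491,   1.5274]), np.float64(-1.4252592325210571))
spare (array([ 424.6185, -233.7928,    1.3809]), np.float64(-2.8300533294677734))
knob mic 41 59.72814085550521 102.8052789359968
0 59.43274341880765 97.96266658713867
0.2 69.33289303816906 104.7086044061019
0.35 77.53146915578019 108.40070252292273
1.48 140.2763834126531 94.575901699745
```

View pics/e.png

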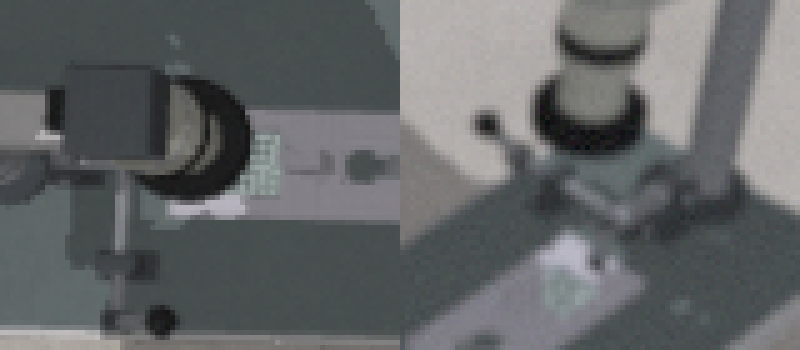

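The lever is fully forward: the knob is at microscope x 60, which matches an angle of about 0. The clip is down on the plate and the carrier is still home. The arm is clear, so I'm handing in.

```bash
python3 -c "
from cell import ctrl
print(ctrl.job_done())"
```

```text
the job is handed in; nothing more can be done
None
```

The square-glass carrier is on the microscope, fully home behind the stud's head, with the lever forward and the clip down on it. I handed the job in at about 22 s of the 72 s allowed; no verdict was reported.

**What I did:** I swung the lever back with closed fingers to its stop, and a picture showed it stayed back. I gripped the fin at a 37° tilt and lowered the keyhole over the stud. I then slid the carrier 21 mm until it pressed against its stop at about 9 N. After letting go, I pushed the lever forward to its stop at about 8 N and moved the arm clear.

**Last checks:**
- **Carrier position:** the two cameras together put it within about 0.3 mm and 0.004 rad of the home pose I had worked out. The scene camera alone disagreed by about 4 mm along the length, where the plate is partly hidden. The top view, the force at the stop and the stud seen at the slot's end all say it is home.
- **Lever:** the knob is at microscope x 60 mm, which matches an angle of about 0 rad.
- **Clip:** I only saw its toe resting on the plate in the picture. I did not measure its angle.
- **Optics and bystanders:** I felt no contact with the optics. The arm stayed clear of the other carrier and the bystanders, but I did not measure their positions again against the start.

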